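# Stack a vial tray on the shaker and bolt it

## Robot

A 7-joint arm with a two-finger parallel gripper is mounted at the origin on the work surface. World frame = base frame: x ahead of the robot, y to its left, z up, the work surface at z = 0. Lengths are in m, angles in rad, forces in N, time in s.
With the tool pointing down it reaches from about 0.4 to 0.85 m from the base axis. Payload 4.5 kg.
Tool frame: the origin (TCP) lies midway between the tips of the shut fingers; the grasp point (between the pads) lies 19 mm behind it; z points along the fingers, y is the direction in which the jaws open and shut (so a half turn about z gives the same grasp; the last joint's range is limited). The gripper opens to 88 mm and grips with 3 to 60 N. Pads are 18 mm wide; open, the fingers measure 123 mm over their backs; the gripper's body (75 mm by 187 mm) begins 45 mm behind the grasp point.
Start: joints at [1.172, 0.689, -0.195, 1.565, 0.157, 0.902, -0.215], TCP at [0.262, -0.567, 0.214] pointing down, gripper open.
Joint ranges: [-3.01, 3.01], [-0.46, 2.08], [-1.47, 1.51], [0.13, 2.56], [-1, 4.14], [0.04, 2.09], [-2.66, 2.66]. Speed limits (rad/s): [2.57, 2.57, 3.14, 3.14, 3.14, 3.14, 3.14].

## Interface

Orientations are given as a unit quaternion [x, y, z, w].
In Python, from plant import r gives the robot as it stands. The module is installed in compiled form; this text tells all that it offers.
- The arm moves only by the tool carry_out, never from a script. Its argument "commands" is a list of rows, each a list of 6 numbers: the shift along the tool's x, y, z in m, then the turn, a rotation vector about the tool's x, y, z in degrees. In form: [[dx, dy, dz, wx, wy, wz], ...]. A call has 1 to 12 rows; each row is the pose to reach, as a shift and turn from the pose commanded when the call began, along the tool's axes at that moment; what a row does not reach only later rows make up. A row lasts 1/10 s, in which the tool goes at most 50 mm and 8.59 degrees, less where a joint would pass 70% of its speed; a pose out of reach is approached as far as the arm can. A call with a gripper value outside its range is refused whole. "fingers" is the closure in counts, from 0 (fully open) to 255 (shut), set as the call begins (left out, the last holds). The fingers move at their own pace and stop on an object; "grip_force" is the grip in N (left out, the last holds). Time passes only in rows, so rows that repeat a pose let the fingers close. It gives the time, the measured TCP pose, the force and the opening at its end, in the units of the state.
- r.get_state(): the state, without advancing time (a new reading comes with each control period).
- r.snapshot(name): name is "scene" or "top" or "wrist"; returns a dict with "img" (384x512x3 uint8, blue, green, red), "intrinsics" (3x3 intrinsics, pixels), "extrinsics" (4x4, takes a point from camera to world coordinates); the wrist camera has in their place "tool_from_camera" (4x4, takes a point from camera to tool coordinates, whose origin is the TCP and whose axes are the flange's). Camera axes: x right, y down, z forward; pixel columns grow to the right and rows downward; lengths in m; the calibration is good to about 2 mm. A picture is of the moment at which its call begins: read the wrist's pose just before it. There is no depth.
- r.finish_job(): hands the job in, once; it reports no verdict.
Trained networks look in a picture, given as the dict that the camera call returned (one of the last four; its "shot" number tells which), for a name from the list of things; names that differ only in an ending like _2 or _b are one class to them, and where a whole thing is asked for, a point or a joint stands for the part that bears it (a point fixed in the world has none). Each returns a list of dicts, best first, with "p" (0 to 1); they miss things now and then, are a little off and sometimes report something else, mostly with a low value. They report only what shows in the picture. A call takes as long as a camera call. They do not tell look-alikes from the thing itself.
- r.spot_in(picture, label): "xyz" ([x, y, z] in m, in world coordinates, good to about 4 mm: the middle of the surface that is visible of it).
- r.spot_point(picture, label): "xyz" ([x, y, z] in m, in world coordinates, good to about 4 mm: a listed point, or the origin of a listed thing).
The state is a dict: "clock": time; "q": joint angles; "qd": joint speeds; "joint_torque": joint torques, N m; "tool_pos": TCP position; "eef_rot": TCP orientation; "contact_force": force on the tool from outside, world axes, zero at the start; "moment": the same for the moment, N m; "opening": opening from 0.0 (shut) to 1.0 (fully open).
Only numpy, scipy, OpenCV 4.12 (cv2) and the standard library are available. Lean on these libraries where they do the work, as an engineer would, in place of code of your own. Each camera call takes 0.05 s, during which the arm holds its last target.

## Task

Pick up the orange vial tray by its handle and stack it on the blue tray on the shaker, its tongue towards the bolt, feeling gently for the place where all four lugs drop into the sockets and it sits fully home; never force or drop it, and keep it level. Then let go and slide the red-knobbed bolt all the way over the tray's tongue. Leave the dropper bottle, the beaker and the dish where they stand.

Things in the scene. Friction and masses are not known exactly. Their poses are not given: they have to be found in the camera images.
- tray_grip (a point): Centre of the grey handle bar of the loose orange tray. Bar along the tray's x, 116 long, 14 wide (y), 20 mm tall: grip it across y from above; fingertips have room down to 26 mm below this point (vials). Axes are the tray's; z up. The tray's plate is 184 (x) x 130 (y) mm, its underside 54 mm below this point, the feet of its lugs 68 mm below.
- tray: The orange tray, 0.4 to 0.65 kg; origin between the feet of its lugs, under the handle's centre. Four round lugs underneath at x +-72, y +-45 mm, 14 mm in diameter and 14 mm long, feet tapered to 11 mm over the last 2 mm. It starts standing on its lugs on the bench.
- tongue (a point): Middle of the flat tongue that sticks out at the orange tray's -x end, 102 mm from the tray's centre; 60 mm wide, 6 mm thick, its tip 113 mm from the centre. It must point to the dock's -x side, where the bolt is.
- dock: White orbital shaker fixed to the bench, deck 60 mm high, bolt pedestal (119 mm high) on its -x side. Origin at bench level under the deck's centre line; x and y along the blue tray's sides, z up. With lugs resting on the rails beside the sockets the handle bar's centre (tray_grip) is 178 mm above this origin; with the tray fully home, 164 mm.
- rails (a point): Point of the shaker's frame 110 mm above dock, level with the blue tray's top. The blue tray, 184 (x) x 170 (y) mm, is clamped square and centred in x, but up to 16 mm off this point along y, either way: NOT in this pose, find it by feel or sight.
- sockets (a point): Same point as rails. The blue tray's two flat end rails run along y, 40 mm wide, at x +-72 mm. In them are four square sockets, 16.6 mm wide, 16.5 mm deep, with 1 mm chamfers, at x +-72, y +-45 mm from the blue tray's own (shifted) centre.
- bolt_knob (a point): Middle of the upright red knob, 14 mm in diameter, 32 mm tall, on the flat steel bolt, whose top is 17 mm below this point. It stands 142.5 mm above dock and, at joint value 0, 173 mm from it towards -x. Free to push or pinch from above; pushed towards +x it closes.
- bolt (a joint): Travel of the bolt along the dock's +x, in m: 0 to 0.006 (open) at the start; 0.026 is the stop, fully over the tongue. Needs about 2 N and stays where left. It passes 2.5 mm above the tongue of a tray that is fully home and strikes the edge of one that is not.
- dropper: Small white dropper bottle, 32 mm in diameter, 75 mm tall, standing loose on the bench; origin at its underside.
- beaker: Glass beaker, 70 mm in diameter, 85 mm tall, loose on the bench; origin at its underside.
- dish: White ceramic dish, 70 mm in diameter, 14 mm tall, loose on the bench; origin at its underside.
Not all that is in view belongs to the job. Several things have the shape of the tray; the one meant has the colours described above.

How it is judged:
By the outcome, as a careful person would: the job done as asked, in the order asked, and still so for the second after the job is handed in, with the robot touching nothing.
It also fails if it takes over 67 s, if anything falls off the work surface, if the arm or the gripper's body presses on something with over 40 N, if the wrist force passes 120 N, or if a joint passes its speed limit or range.

## Working session

There is one attempt and no reset: what is moved stays moved. The work goes in short steps, Python scripts to look and compute and a tool call to move; the robot and the scene stay as the last step left them, time stands still between calls to the robot, and variables do not carry over. Pictures are saved under pics/ and viewed, and the job is handed in when it is done.

Besides the shell and the picture viewer there is one more tool, called as name(argument=value, ...) on one line, values as JSON. carry_out: Moves the arm, as the interface text tells. Its arguments: {"type":"object","properties":{"commands":{"type":"array","items":{"type":"array","items":{"type":"number"}}},"fingers":{"type":"number"},"grip_force":{"type":"number"}},"required":["commands"]}

```bash
mkdir -p pics
cat > h.py <<'E'
from plant import r
import numpy as np, cv2
from scipy.spatial.transform import Rotation as R
np.set_printoptions(precision=4,suppress=True)
def pix(p,X):
    E=np.array(p["extrinsics"]);K=np.array(p["intrinsics"])
    c=np.linalg.inv(E)@np.append(X,1);u=K@c[:3];return u[:2]/u[2]
def ray(p,u,v,z):
    E=np.array(p["extrinsics"]);K=np.array(p["intrinsics"])
    d=E[:3,:3]@np.linalg.solve(K,[u,v,1.]);o=E[:3,3];return o+d*(z-o[2])/d[2]
def wristext(p,s):
    T=np.eye(4);T[:3,:3]=R.from_quat(s["eef_rot"]).as_matrix();T[:3,3]=s["tool_pos"]
    p["extrinsics"]=T@np.array(p["tool_from_camera"]);return p
E
python3 - <<'E'
from h import *
s=r.get_state();print(s)
for n in("scene","top"):
    p=r.snapshot(n);cv2.imwrite(f"pics/{n}0.png",p["img"]);np.savez(f"{n}0.npz",K=p["intrinsics"],E=p["extrinsics"])
    print(n,np.array(p["extrinsics"]),np.array(p["intrinsics"]))
    for l in("tray_grip","tray","tongue","dock","bolt_knob","dropper","beaker","dish"):
        print(l,[(np.array(d["xyz"]),round(d["p"],2),pix(p,d["xyz"]).round()) for d in r.spot_point(p,l)])
E
```

```text
{'clock': 0.0, 'q': array([ 1.1718,  0.69  , -0.1945,  1.5663,  0.1573,  0.9025, -0.2151]), 'qd': array([-0.0014, -0.0007,  0.0006, -0.001 , -0.0008, -0.0011,  0.0005]), 'joint_torque': array([  0.0006, -52.7567,  -1.2668, -15.3429,  -0.0527,   0.0066,
         0.0002]), 'tool_pos': array([ 0.2618, -0.5668,  0.213 ]), 'eef_rot': array([ 0.9767,  0.2147, -0.0003, -0.0009]), 'contact_force': array([-0.4648,  0.2237, -0.2386]), 'moment': array([0.0169, 0.0701, 0.0146]), 'opening': 1.0018697238267353}
scene [[-0.355   0.7175 -0.5993  1.2351]
 [ 0.9349  0.2773 -0.2217  0.3757]
 [ 0.0071 -0.639  -0.7692  1.    ]
 [ 0.      0.      0.      1.    ]] [[453.7914   0.     261.2632]
 [  0.     453.7914 194.2835]
 [  0.       0.       1.    ]]
tray_grip [(array([ 0.3346, -0.2298,  0.0663]), 0.68, array([179., 123.])), (array([ 0.5915, -0.1938,  0.0685]), 0.56, array([147., 185.])), (array([0.2901, 0.259 , 0.0705]), 0.56, array([338., 154.]))]
tray [(array([ 0.5893, -0.1989,  0.002 ]), 0.94, array([150., 200.])), (array([ 0.3302, -0.2312,  0.0012]), 0.94, array([182., 138.])), (array([ 0.2892,  0.
[... 1422 characters left out ...]
371., 163.])), (array([ 0.3296, -0.2332, -0.0002]), 0.55, array([390., 267.]))]
tongue [(array([0.3882, 0.2685, 0.0177]), 0.97, array([186., 245.])), (array([ 0.4966, -0.1594,  0.0158]), 0.92, array([359., 200.])), (array([ 0.2419, -0.174 ,  0.0152]), 0.59, array([368., 305.]))]
dock [(array([0.6302, 0.1916, 0.0033]), 0.58, array([219., 149.]))]
bolt_knob [(array([0.4565, 0.1828, 0.1404]), 0.84, array([216., 215.])), (array([0.6304, 0.1835, 0.1117]), 0.36, array([217., 140.]))]
dropper [(array([ 0.7671, -0.0591, -0.0004]), 0.69, array([315.,  96.]))]
beaker [(array([ 0.5348,  0.4583, -0.0017]), 0.87, array([114., 187.]))]
dish [(array([ 0.3694, -0.0111,  0.0028]), 0.83, array([300., 251.]))]
```

View pics/scene0.png

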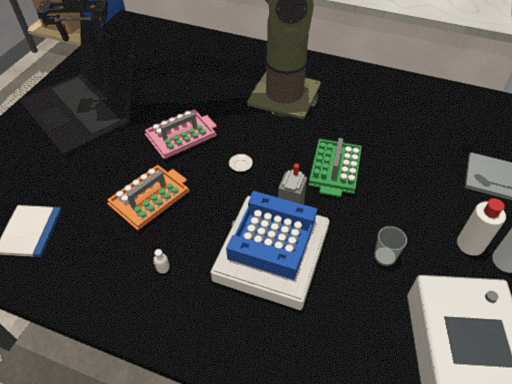

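View pics/top0.png

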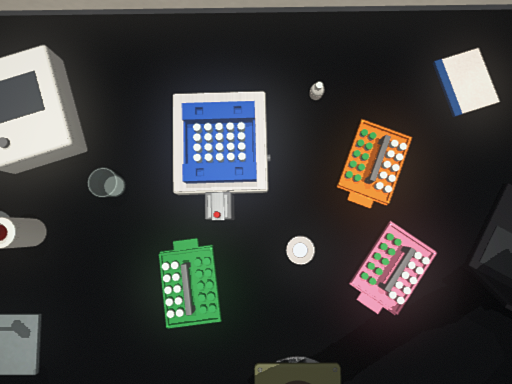

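Candidates with the tray's shape in the top view are orange (375,163), pink (393,268) and green (190,285). I choose the orange one and check it in an enlarged crop, together with the dock.

Run:
```python
from h import *
im=cv2.imread("pics/top0.png")
a=cv2.resize(im[110:215,325:425],None,fx=5,fy=5,interpolation=cv2.INTER_CUBIC)
b=cv2.resize(im[85:225,165:275],None,fx=3.75,fy=3.75,interpolation=cv2.INTER_CUBIC)
cv2.imwrite("pics/cropA.png",a);cv2.imwrite("pics/cropB.png",b)
hsv=cv2.cvtColor(im,cv2.COLOR_BGR2HSV)
z=np.load("top0.npz");p=dict(extrinsics=z["E"],intrinsics=z["K"])
def poly(mask,zz,name):
    n,l,st,c=cv2.connectedComponentsWithStats(mask.astype(np.uint8));i=1+np.argmax(st[1:,4])
    pts=np.argwhere(l==i)[:,::-1].astype(float)
    w=np.array([ray(p,u,v,zz)[:2] for u,v in pts]).astype(np.float32)
    rc=cv2.minAreaRect(w);print(name,st[i],rc,w.mean(0),)
bl=(hsv[...,0]>100)&(hsv[...,0]<125)&(hsv[...,1]>150)&(hsv[...,2]>80);bl[:,280:]=0
poly(bl,.110,"blue")
og=(hsv[...,0]>5)&(hsv[...,0]<20)&(hsv[...,1]>150)&(hsv[...,2]>80)
poly(og,.025,"orange")
gy=(hsv[...,1]<50)&(hsv[...,2]>40)&(hsv[...,2]<130);m=np.zeros_like(gy);m[125:195,355:400]=1
poly(gy&m,.078,"bar")
wh=(hsv[...,1]<40)&(hsv[...,2]>150);m[:]=0;m[85:200,165:280]=1
poly(wh&m,.060,"deck")
```

```text
blue [ 182  102   74   80 3648] ((0.6285595893859863, 0.18149039149284363), (0.18360912799835205, 0.1668248176574707), 1.2073010206222534) [0.6241 0.181 ]
orange [ 337  119   76   90 2641] ((0.5807532072067261, -0.1949036568403244), (0.13549530506134033, 0.20754532516002655), 68.78596496582031) [ 0.5793 -0.1908]
bar [376 136  10  26  48] ((0.6145384311676025, -0.19607743620872498), (0.009210284799337387, 0.06435008347034454), 68.34927368164062) [ 0.621  -0.2004]
deck [ 173   91   97  109 3527] ((0.6288648247718811, 0.18058040738105774), (0.2641723155975342, 0.23234166204929352), 0.8627974390983582) [0.6283 0.182 ]
```

View pics/cropA.png

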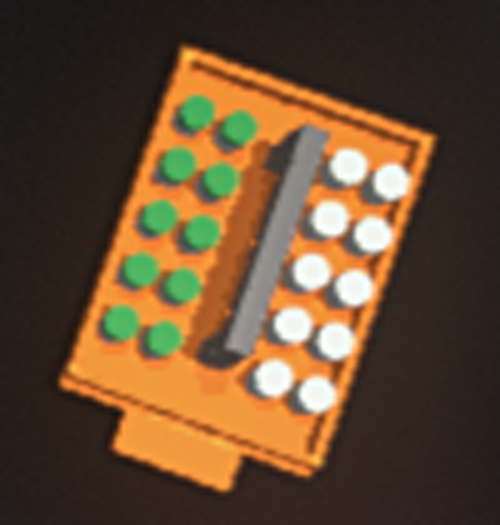

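View pics/cropB.png

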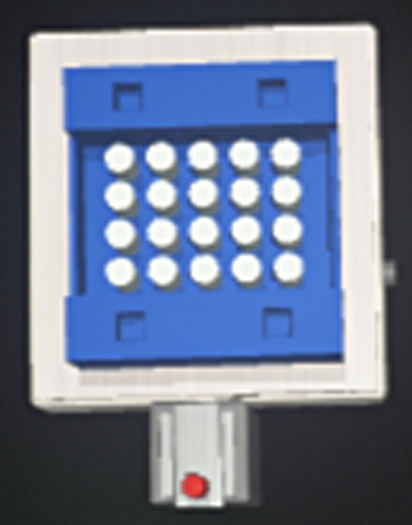

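Run:
```python
from h import *
z=np.load("top0.npz");p=dict(extrinsics=z["E"],intrinsics=z["K"])
A=lambda u,v,zz:ray(p,(u+.5)/5-.5+325,(v+.5)/5-.5+110,zz)
B=lambda u,v,zz:ray(p,(u+.5)/3.75-.5+165,(v+.5)/3.75-.5+85,zz)
a,b=A(315,131,.078),A(238,350,.078);d=a-b
print("bar",a,b,(a+b)/2,np.linalg.norm(d),np.degrees(np.arctan2(d[1],d[0])))
S=[B(*q,.11) for q in((128,97),(273,93.5),(131,327),(278,322.5))]
print(np.array(S),np.mean(S,0))
d=S[0]+S[1]-S[2]-S[3];print("yaw x",np.degrees(np.arctan2(d[1],d[0])));d=S[0]+S[2]-S[1]-S[3];print("yaw y",np.degrees(np.arctan2(-d[0],d[1])))
print("tray cor",[B(*q,.11) for q in((62,68),(335,60),(71,362),(343,357))])
print("deck",[B(*q,.06) for q in((30,32),(378,24),(32,405),(385,402))])
print("knob",B(195,485,.1585))
```

```text
bar [ 0.6435 -0.2176  0.078 ] [ 0.539  -0.1774  0.078 ] [ 0.5912 -0.1975  0.078 ] 0.11193252065343416 -21.088668411871723
[[0.7003 0.2274 0.11  ]
 [0.7016 0.1374 0.11  ]
 [0.5562 0.2244 0.11  ]
 [0.5583 0.1346 0.11  ]] [0.6291 0.181  0.11  ]
yaw x 1.1623548083369875
yaw y 1.0758937275875344
tray cor [array([0.7192, 0.2688, 0.11  ]), array([0.7226, 0.0988, 0.11  ]), array([0.535 , 0.2609, 0.11  ]), array([0.5368, 0.0951, 0.11  ])]
deck [array([0.7593, 0.2996, 0.06  ]), array([0.7623, 0.0711, 0.06  ]), array([0.5133, 0.2946, 0.06  ]), array([0.5136, 0.0688, 0.06  ])]
knob [0.4578 0.18   0.1585]
```

```bash
cat >> h.py <<'E'
def go(pos,yaw,s=None,quiet=False):
    "tool-frame shift + rotvec(deg) to reach pos with tool x at yaw deg, pointing down"
    s=s or r.get_state();T=R.from_quat(s["eef_rot"])
    sh=T.inv().apply(np.array(pos)-s["tool_pos"])
    G=R.from_euler("z",yaw,degrees=True)*R.from_quat([1,0,0,0])
    rv=np.degrees((T.inv()*G).as_rotvec())
    print("shift",sh,"turn",rv, "force",s["contact_force"],"mom",s["moment"],"clk",s["clock"]);return sh,rv
def yaw(s):
    x=R.from_quat(s["eef_rot"]).as_matrix()[:,0];return np.degrees(np.arctan2(x[1],x[0]))
E
python3 - <<'E'
from h import *
go([.591,-.1975,.2],-21.1)
E
```

```text
shift [ 0.4537 -0.1978  0.0138] turn [ 0.0062 -0.0028 45.9008] force [ 0.55    0.9186 -0.7088] mom [-0.0122  0.0086 -0.0114] clk 0.9
```

carry_out(commands=[[0.02,-0.01,0.001,0,0,2],[0.065,-0.028,0.002,0,0,6.5],[0.11,-0.048,0.003,0,0,11],[0.155,-0.068,0.005,0,0,16],[0.2,-0.088,0.006,0,0,20.5],[0.245,-0.107,0.007,0,0,25],[0.29,-0.126,0.009,0,0,29.5],[0.335,-0.146,0.01,0,0,34],[0.38,-0.166,0.012,0,0,38.5],[0.42,-0.183,0.013,0,0,42.5],[0.445,-0.194,0.0138,0,0,45],[0.4537,-0.1978,0.0138,0,0,45.9]], fingers=0, grip_force=30)

```text
clock: 2.1
tool_pos: [0.5935, -0.193, 0.1997]
eef_rot: [0.984, -0.18, 0.0, -0.001]
contact_force: [-0.3, 0.2, -0.9]
opening: 1.002
```

carry_out(commands=[[0,0,0,0,0,0],[0,0,0,0,0,0]])

```text
clock: 2.3
tool_pos: [0.5896, -0.1999, 0.2001]
eef_rot: [0.983, -0.184, -0.0, 0.001]
contact_force: [0.1, -0.0, 0.4]
opening: 0.998
```

Run:
```python
from h import *
s=r.get_state();p=wristext(r.snapshot("wrist"),s);cv2.imwrite("pics/w1.png",p["img"]);np.savez("w1.npz",K=p["intrinsics"],E=p["extrinsics"])
print(s["tool_pos"],yaw(s),s["q"],p["extrinsics"])
print(pix(p,[.591,-.1975,.078]))
for l in("tray_grip","tongue"):print([(np.array(d["xyz"]),d["p"]) for d in r.spot_point(p,l)])
```

```text
[ 0.5896 -0.1999  0.2001] -21.211512195681035 [ 0.1937  0.7013  0.1049  1.5971 -0.0876  0.8484 -1.609 ] [[-0.3622 -0.8949 -0.2606  0.6562]
 [-0.9321  0.3487  0.0981 -0.2259]
 [ 0.0031  0.2784 -0.9605  0.371 ]
 [ 0.      0.      0.      1.    ]]
[253.9434 184.1178]
[(array([ 0.3317, -0.2359,  0.0684]), 0.89), (array([ 0.5907, -0.1977,  0.0662]), 0.58)]
[(array([ 0.4956, -0.1611,  0.0184]), 0.77)]
```

View pics/w1.png

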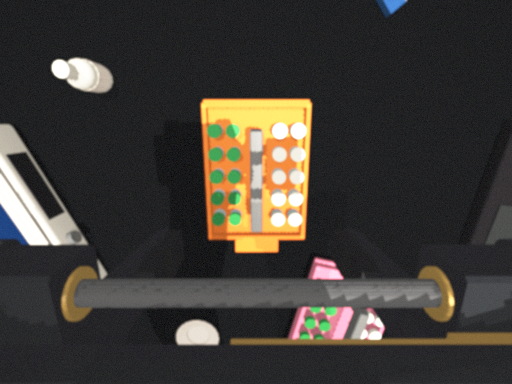

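Run:
```python
from h import *
im=cv2.imread("pics/w1.png");cv2.imwrite("pics/w1c.png",cv2.resize(im[90:260,195:320],None,fx=3.5,fy=3.5,interpolation=cv2.INTER_CUBIC))
```

```text
(no output)
```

View pics/w1c.png

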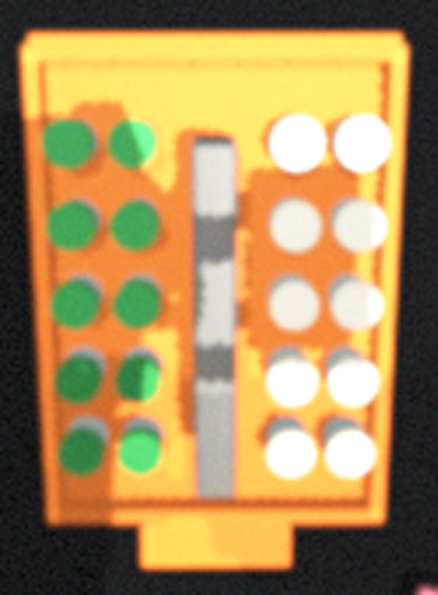

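Run:
```python
from h import *
z=np.load("w1.npz");p=dict(extrinsics=z["E"],intrinsics=z["K"])
A=lambda u,v,zz:ray(p,(u+.5)/3.5-.5+195,(v+.5)/3.5-.5+90,zz)
a,b=A(214.5,146,.078),A(216,497,.078);d=a-b
print("bar",a,b,(a+b)/2,np.linalg.norm(d),np.degrees(np.arctan2(d[1],d[0])))
go([*((a+b)/2)[:2],.052],np.degrees(np.arctan2(d[1],d[0])))
```

```text
bar [ 0.6433 -0.2203  0.078 ] [ 0.5368 -0.1793  0.078 ] [ 0.5901 -0.1998  0.078 ] 0.11409357801458576 -21.067130974386576
shift [ 0.0003 -0.0005  0.1483] turn [ 0.0704  0.0092 -0.2186] force [ 0.5742 -0.1755  0.3837] mom [ 0.057   0.0317 -0.0123] clk 2.45
```

carry_out(commands=[[0,0,0.02,0,0,0],[0,0,0.05,0,0,0],[0,0,0.08,0,0,0],[0,0,0.105,0,0,0],[0,0,0.125,0,0,0],[0,0,0.14,0,0,0],[0,0,0.148,0,0,0],[0,0,0.15,0,0,0],[0,0,0.15,0,0,0]])

```text
clock: 3.35
tool_pos: [0.5914, -0.1979, 0.0505]
eef_rot: [0.983, -0.183, 0.0, 0.0]
contact_force: [-0.1, -0.0, -0.4]
opening: 1.003
```

carry_out(commands=[[0,0,0,0,0,0],[0,0,0,0,0,0],[0,0,0,0,0,0],[0,0,0,0,0,0],[0,0,0,0,0,0],[0,0,0,0,0,0],[0,0,0,0,0,0],[0,0,0,0,0,0]], fingers=255, grip_force=35)

```text
clock: 4.15
tool_pos: [0.591, -0.1975, 0.05]
eef_rot: [0.983, -0.183, -0.0, 0.0]
contact_force: [0.0, -0.4, 1.0]
opening: 0.302
```

carry_out(commands=[[0,0,0,0,0,0],[0,0,0,0,0,0],[0,0,0,0,0,0],[0,0,0,0,0,0],[0,0,0,0,0,0]])

```text
clock: 4.65
tool_pos: [0.591, -0.1978, 0.05]
eef_rot: [0.983, -0.183, -0.0, 0.0]
contact_force: [0.4, -1.0, -0.6]
opening: 0.146
```

Run:
```python
from h import *
s=r.get_state();print(s)
```

```text
{'clock': 4.65, 'q': array([ 0.2105,  0.906 ,  0.0697,  1.6947, -0.1053,  0.5445, -1.5956]), 'qd': array([ 0.0005, -0.0015,  0.0008, -0.0016, -0.0002, -0.0001, -0.0003]), 'joint_torque': array([ -0.6741, -56.461 ,   1.9711, -10.3559,  -0.1825,  -0.0746,
        -0.0003]), 'tool_pos': array([ 0.591 , -0.1978,  0.05  ]), 'eef_rot': array([ 0.9831, -0.1832, -0.    ,  0.0002]), 'contact_force': array([ 0.4049, -1.0259, -0.6207]), 'moment': array([-0.1494,  0.1293, -0.0243]), 'opening': 0.14625207436612242}
```

carry_out(commands=[[0,0,-0.002,0,0,0],[0,0,-0.006,0,0,0],[0,0,-0.012,0,0,0],[0,0,-0.02,0,0,0],[0,0,-0.03,0,0,0],[0,0,-0.04,0,0,0],[0,0,-0.046,0,0,0],[0,0,-0.05,0,0,0],[0,0,-0.05,0,0,0],[0,0,-0.05,0,0,0]])

```text
clock: 5.65
tool_pos: [0.5909, -0.1974, 0.0999]
eef_rot: [0.983, -0.183, -0.0, -0.0]
contact_force: [-0.7, -0.6, -4.5]
opening: 0.145
```

Run:
```python
from h import *
s=r.get_state();print(s["contact_force"],s["moment"],s["opening"])
p=r.snapshot("scene");cv2.imwrite("pics/s1.png",cv2.resize(p["img"][130:250,90:230],None,fx=5,fy=5,interpolation=cv2.INTER_CUBIC))
s=r.get_state();p=wristext(r.snapshot("wrist"),s);cv2.imwrite("pics/w2.png",p["img"])
print(s["contact_force"],s["moment"],s["tool_pos"],yaw(s))
go([.629,.181,.23],1.1)
```

```text
[-0.6959 -0.6328 -4.5008] [ 0.0456 -0.0021 -0.0357] 0.1447430438242411
[ 0.6126 -0.3699 -4.1519] [ 0.1072  0.0341 -0.0319] [ 0.5907 -0.1974  0.0997] -21.10163759375739
shift [-0.1006 -0.3668 -0.1304] turn [ -0.0058   0.0558 -22.2027] force [ 0.1426 -0.046  -3.838 ] mom [0.0697 0.0117 0.0109] clk 5.75
```

View pics/s1.png

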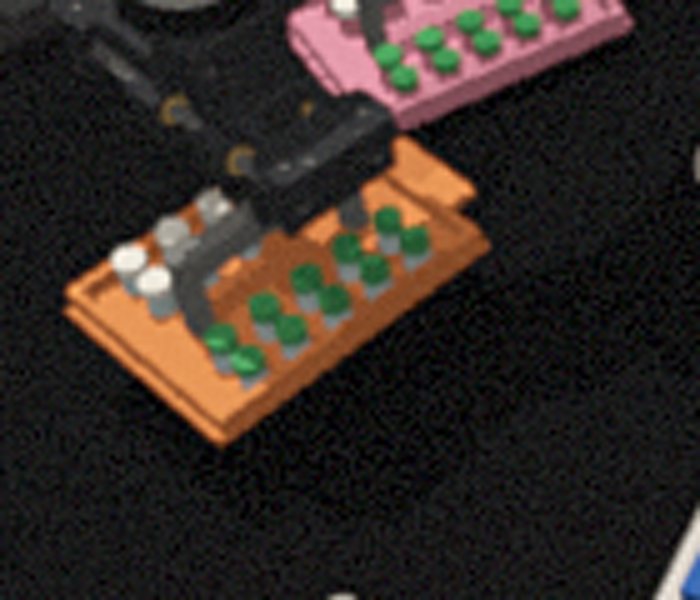

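View pics/w2.png

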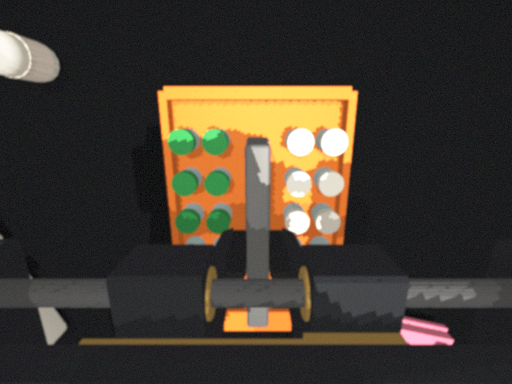

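Run:
```python
from h import *
s=r.get_state();T=np.array(r.snapshot("wrist")["tool_from_camera"]);K=np.load("w1.npz")["K"]
print(T,K[0,0],K[:2,2])
def tr(u,v,z): # tool z
    d=T[:3,:3]@np.linalg.solve(K,[u,v,1.]);o=T[:3,3];return o+d*(z-o[2])/d[2]
im=cv2.imread("pics/w2.png");cv2.imwrite("pics/w2c.png",cv2.resize(im[75:255,150:370],None,fx=3.5,fy=3.5,interpolation=cv2.INTER_CUBIC))
print(tr(247,145,-.028),tr(271,145,-.028))
```

```text
[[-0.0005 -0.9606 -0.278   0.0714]
 [ 1.     -0.0007  0.0009  0.0005]
 [-0.0011 -0.278   0.9606 -0.1709]
 [ 0.      0.      0.      1.    ]] 271.37633429391593 [257.3062 196.137 ]
[ 0.0577 -0.0047 -0.028 ] [ 0.0577  0.0077 -0.028 ]
```

View pics/w2c.png

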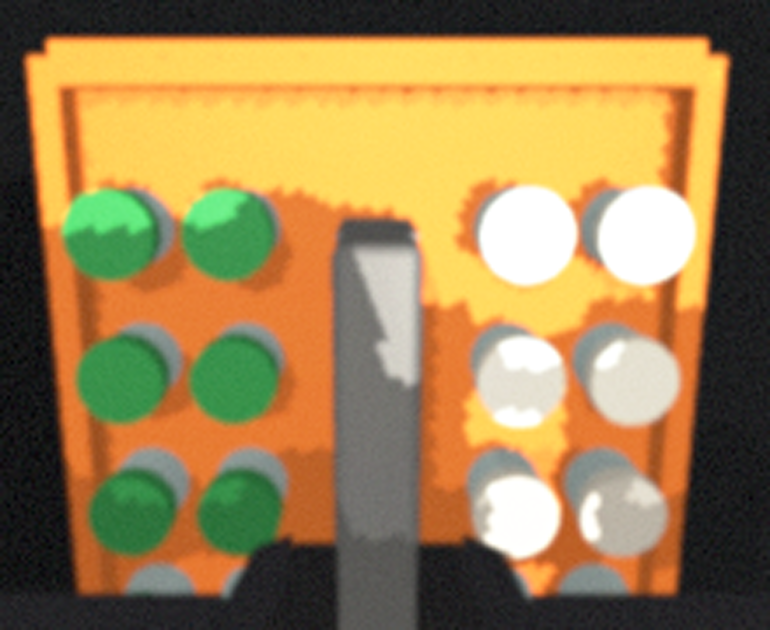

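carry_out(commands=[[0,0,-0.02,0,0,0],[0,0,-0.06,0,0,0],[0,0,-0.1,0,0,0],[0,0,-0.125,0,0,0],[-0.003,-0.012,-0.13,0,0,-0.7],[-0.011,-0.042,-0.13,0,0,-2.5],[-0.022,-0.08,-0.13,0,0,-4.8],[-0.033,-0.12,-0.13,0,0,-7.3],[-0.044,-0.16,-0.13,0,0,-9.7],[-0.055,-0.2,-0.13,0,0,-12.1],[-0.066,-0.24,-0.13,0,0,-14.5]])

```text
clock: 6.9
tool_pos: [0.6143, 0.0532, 0.2279]
eef_rot: [0.998, -0.056, -0.002, -0.0]
contact_force: [1.4, -0.2, -4.0]
opening: 0.148
```

carry_out(commands=[[0,0,0,0,0,0],[0,0,0,0,0,0],[0,0,0,0,0,0],[0,0,0,0,0,0],[0,0,0,0,0,0]])

```text
clock: 7.4
tool_pos: [0.6157, 0.0488, 0.2298]
eef_rot: [0.998, -0.059, -0.0, 0.0]
contact_force: [1.0, 0.4, -3.8]
opening: 0.145
```

Run:
```python
from h import *
s=r.get_state();p=wristext(r.snapshot("wrist"),s);cv2.imwrite("pics/w3.png",p["img"]);np.savez("w3.npz",K=p["intrinsics"],E=p["extrinsics"])
print(s["tool_pos"],s["qd"],yaw(s))
```

```text
[0.6157 0.0488 0.2298] [-0.0045 -0.003  -0.0048 -0.0057  0.0001  0.0012 -0.0006] -6.720323795241925
```

View pics/w3.png

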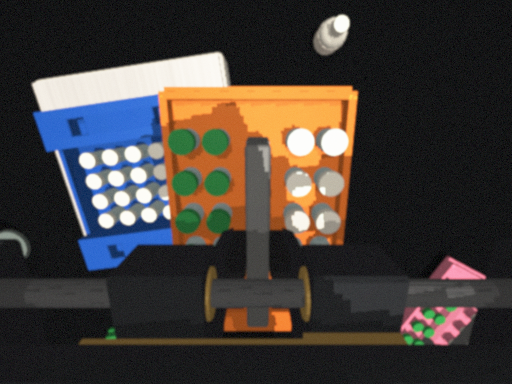

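Run:
```python
from h import *
im=cv2.imread("pics/w3.png");cv2.imwrite("pics/w3c.png",cv2.resize(im[85:285,25:175],None,fx=3,fy=3,interpolation=cv2.INTER_CUBIC))
cv2.imwrite("pics/w3d.png",cv2.resize(im[90:160,25:125],None,fx=7,fy=7,interpolation=cv2.INTER_CUBIC))
```

```text
(no output)
```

View pics/w3c.png

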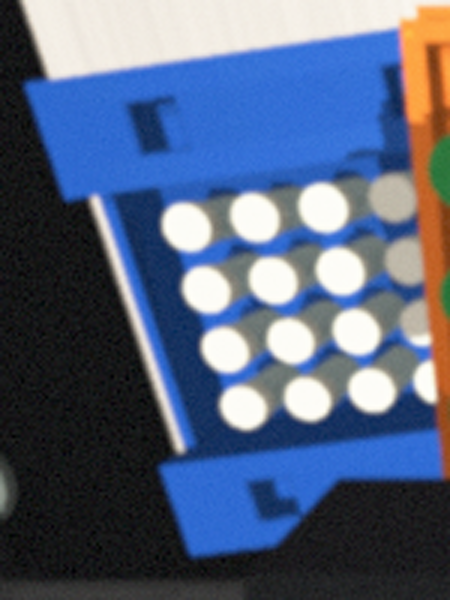

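View pics/w3d.png

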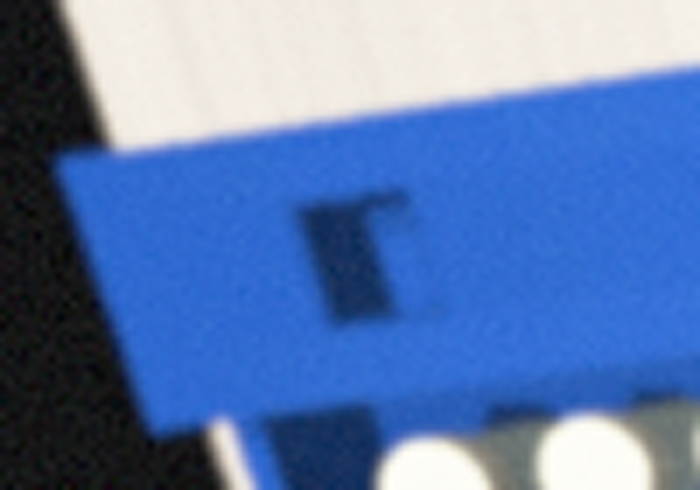

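Run:
```python
from h import *
z=np.load("w3.npz");p=dict(extrinsics=z["E"],intrinsics=z["K"])
D=lambda u,v:ray(p,(u+.5)/7-.5+25,(v+.5)/7-.5+90,.11)[:2]
C=lambda u,v:ray(p,(u+.5)/3-.5+25,(v+.5)/3-.5+85,.11)[:2]
sc=D(369,257);print("sock",sc,D(298,208),D(405,190),D(440,308),D(333,322))
k=[D(55,160),D(150,435),C(160,465),C(190,557)];print(np.array(k))
d=k[0]-k[3];print(np.linalg.norm(d),np.degrees(np.arctan2(d[1],d[0])))
for yw in(1.1,):
    a=np.radians(yw);M=np.array([[np.cos(a),-np.sin(a)],[np.sin(a),np.cos(a)]])
    print(sc-M@[.072,.045],(k[0]-M@[.092,.085]),(k[3]-M@[-.092,.085]), k[1]-M@[.052,.085],k[2]-M@[-.052,.085])
```

```text
sock [0.6996 0.226 ] [0.7076 0.2343] [0.7082 0.2179] [0.6912 0.2177] [0.6911 0.2342]
[[0.7183 0.2674]
 [0.678  0.2669]
 [0.5748 0.2638]
 [0.534  0.2639]]
0.18426197218796864 1.06286313964226
[0.6284 0.1796] [0.6279 0.1806] [0.6277 0.1807] [0.6277 0.1809] [0.6285 0.1798]
```

Run:
```python
from h import *
go([.6284,.1812,.175],1.08)
```

```text
shift [-0.0029 -0.1327  0.0548] turn [ 0.0229  0.0156 -7.7825] force [-0.5568  0.2023 -4.3644] mom [ 0.0381  0.0122 -0.0107] clk 7.45
```

carry_out(commands=[[0,-0.015,0,0,0,-1],[-0.001,-0.045,0,0,0,-3],[-0.002,-0.08,0,0,0,-5],[-0.003,-0.11,0,0,0,-6.5],[-0.003,-0.126,0.005,0,0,-7.4],[-0.0029,-0.1327,0.015,0,0,-7.78],[-0.0029,-0.1327,0.028,0,0,-7.78],[-0.0029,-0.1327,0.04,0,0,-7.78],[-0.0029,-0.1327,0.05,0,0,-7.78],[-0.0029,-0.1327,0.055,0,0,-7.78],[-0.0029,-0.1327,0.055,0,0,-7.78],[-0.0029,-0.1327,0.055,0,0,-7.78]])

```text
clock: 8.65
tool_pos: [0.6286, 0.182, 0.1753]
eef_rot: [1.0, 0.01, 0.0, -0.0]
contact_force: [-0.3, 0.3, -3.7]
opening: 0.146
```

carry_out(commands=[[0,0,0,0,0,0],[0,0,0,0,0,0],[0,0,0,0,0,0]])

```text
clock: 8.95
tool_pos: [0.6285, 0.1824, 0.1754]
eef_rot: [1.0, 0.01, 0.0, -0.0]
contact_force: [0.1, -0.3, -4.3]
opening: 0.144
```

Run:
```python
from h import *
go([.6284,.1812,.160],1.08)
s=r.get_state();p=wristext(r.snapshot("wrist"),s);cv2.imwrite("pics/w4.png",p["img"])
print(s["tool_pos"],yaw(s),s["opening"],s["qd"])
p=r.snapshot("scene");cv2.imwrite("pics/s4.png",cv2.resize(p["img"][140:310,190:350],None,fx=3.5,fy=3.5,interpolation=cv2.INTER_CUBIC))
```

```text
shift [-0.0001  0.0012  0.0154] turn [-0.0092 -0.0438  0.1045] force [ 0.0849 -0.2918 -4.3208] mom [0.1019 0.0462 0.0297] clk 8.95
[0.6285 0.1824 0.1754] 1.18452155621263 0.14393336050943573 [-0.0009  0.0023 -0.0011  0.0031 -0.0004 -0.0001 -0.0006]
```

View pics/s4.png

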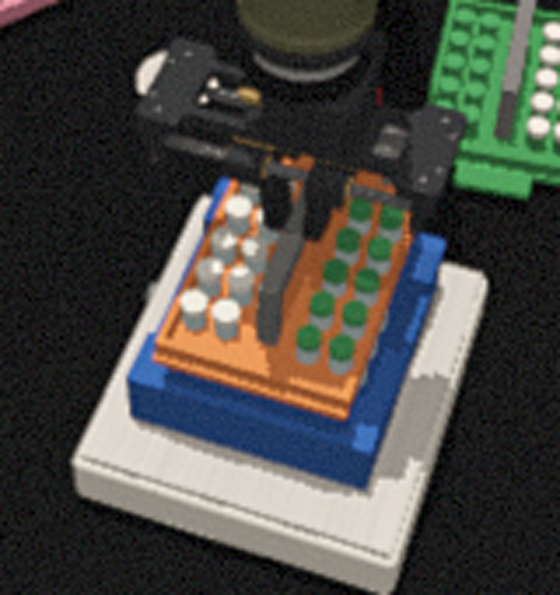

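View pics/w4.png

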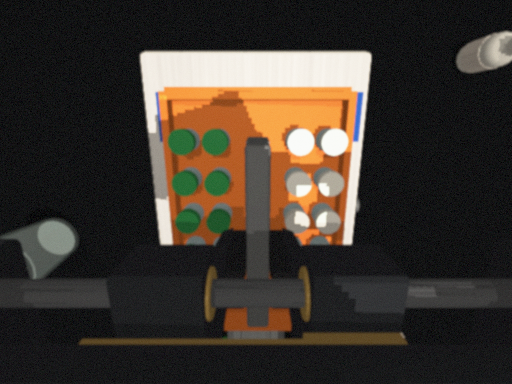

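carry_out(commands=[[0,0.0012,0.004,0,0,0.1],[0,0.0012,0.008,0,0,0.1],[0,0.0012,0.011,0,0,0.1],[0,0.0012,0.0125,0,0,0.1],[0,0.0012,0.0125,0,0,0.1],[0,0.0012,0.0125,0,0,0.1]])

```text
clock: 9.65
tool_pos: [0.6284, 0.1811, 0.1625]
eef_rot: [1.0, 0.009, 0.0, 0.0]
contact_force: [-0.6, -1.0, -3.4]
opening: 0.146
```

carry_out(commands=[[0,0,0.001,0,0,0],[0,0,0.002,0,0,0],[0,0,0.003,0,0,0],[0,0,0.003,0,0,0]])

```text
clock: 10.05
tool_pos: [0.6282, 0.1811, 0.1593]
eef_rot: [1.0, 0.009, -0.0, 0.0]
contact_force: [0.2, -0.5, -4.0]
opening: 0.148
```

Run:
```python
from h import *
go([.6284,.1812,.160],1.08)
s=r.get_state();print(s["tool_pos"],yaw(s))
```

```text
shift [ 0.0002 -0.0001 -0.0007] turn [0.0083 0.0168 0.0014] force [ 0.2259 -0.491  -3.9761] mom [ 0.0589 -0.0344  0.0151] clk 10.05
[0.6282 0.1811 0.1593] 1.0813650751261819
```

Just at rail height with no contact yet. I'll continue in small steps.

carry_out(commands=[[0,0,0.0005,0,0,0],[0,0,0.001,0,0,0],[0,0,0.0015,0,0,0],[0,0,0.0015,0,0,0]])

```text
clock: 10.45
tool_pos: [0.6282, 0.1811, 0.1579]
eef_rot: [1.0, 0.009, -0.0, 0.0]
contact_force: [-0.5, 0.1, -3.4]
opening: 0.149
```

carry_out(commands=[[0,0,0.0005,0,0,0],[0,0,0.001,0,0,0],[0,0,0.0015,0,0,0],[0,0,0.0015,0,0,0]])

```text
clock: 10.85
tool_pos: [0.6282, 0.1811, 0.1564]
eef_rot: [1.0, 0.009, -0.0, 0.0]
contact_force: [-0.5, -0.0, -4.0]
opening: 0.147
```

Run:
```python
from h import *
go([.6284,.1812,.160],1.08)
s=r.get_state();print(s["tool_pos"],yaw(s))
```

```text
shift [ 0.0002 -0.0001 -0.0036] turn [0.0092 0.0101 0.0019] force [-0.462  -0.0428 -4.0295] mom [ 0.0562  0.0036 -0.0274] clk 10.85
[0.6282 0.1811 0.1564] 1.0819389905575592
```

carry_out(commands=[[0,0,0.001,0,0,0],[0,0,0.002,0,0,0],[0,0,0.003,0,0,0],[0,0,0.004,0,0,0],[0,0,0.004,0,0,0]])

```text
clock: 11.35
tool_pos: [0.6281, 0.181, 0.1523]
eef_rot: [1.0, 0.009, -0.0, 0.0]
contact_force: [-0.3, -1.3, -3.2]
opening: 0.147
```

carry_out(commands=[[0,0,0.001,0,0,0],[0,0,0.002,0,0,0],[0,0,0.003,0,0,0],[0,0,0.004,0,0,0],[0,0,0.004,0,0,0]])

```text
clock: 11.85
tool_pos: [0.6281, 0.1811, 0.1483]
eef_rot: [1.0, 0.009, -0.0, 0.0]
contact_force: [-0.2, -0.6, -3.5]
opening: 0.149
```

Run:
```python
from h import *
go([.6284,.1812,.146],1.08)
s=r.get_state();print(s["tool_pos"],yaw(s))
```

```text
shift [ 0.0003 -0.0001  0.0023] turn [0.0101 0.0186 0.0022] force [-0.2262 -0.562  -3.5489] mom [ 0.0565 -0.0177  0.0646] clk 11.85
[0.6281 0.1811 0.1483] 1.0822274047182177
```

carry_out(commands=[[0,0,0.0005,0,0,0],[0,0,0.001,0,0,0],[0,0,0.0015,0,0,0],[0,0,0.0015,0,0,0]])

```text
clock: 12.25
tool_pos: [0.6283, 0.1811, 0.147]
eef_rot: [1.0, 0.009, -0.0, 0.0]
contact_force: [-0.5, -0.2, -3.9]
opening: 0.148
```

carry_out(commands=[[0,0,0.0005,0,0,0],[0,0,0.001,0,0,0],[0,0,0.001,0,0,0]])

```text
clock: 12.55
tool_pos: [0.6283, 0.1811, 0.1461]
eef_rot: [1.0, 0.009, 0.0, -0.0]
contact_force: [-1.3, -0.2, -3.4]
opening: 0.146
```

carry_out(commands=[[0,0,0.0005,0,0,0],[0,0,0.0005,0,0,0],[0,0,0.0005,0,0,0]])

```text
clock: 12.85
tool_pos: [0.6284, 0.1811, 0.146]
eef_rot: [1.0, 0.009, 0.0, -0.0]
contact_force: [-2.2, -0.6, 1.9]
opening: 0.15
```

carry_out(commands=[[0,0,0.0003,0,0,0],[0,0,0.0003,0,0,0]])

```text
clock: 13.05
tool_pos: [0.6284, 0.1811, 0.146]
eef_rot: [1.0, 0.009, 0.0, -0.0]
contact_force: [-3.0, -0.8, 4.6]
opening: 0.148
```

Run:
```python
from h import *
s=r.get_state();print(s["tool_pos"],yaw(s),s["contact_force"],s["moment"])
p=r.snapshot("scene");cv2.imwrite("pics/s5.png",cv2.resize(p["img"][140:310,190:350],None,fx=3.5,fy=3.5,interpolation=cv2.INTER_CUBIC))
```

```text
[0.6284 0.1811 0.146 ] 1.0731910888511456 [-2.9573 -0.7944  4.6168] [-0.0941  0.6628  0.0215]
```

View pics/s5.png

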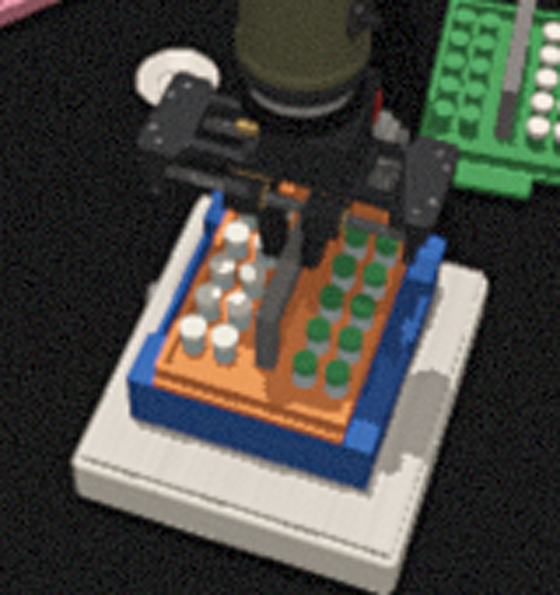

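carry_out(commands=[[0,0,0,0,0,0],[0,0,0,0,0,0],[0,0,0,0,0,0]], grip_force=5)

```text
clock: 13.4
tool_pos: [0.6286, 0.1811, 0.1459]
eef_rot: [1.0, 0.009, 0.0, -0.0]
contact_force: [-2.5, -1.1, 6.5]
opening: 0.154
```

carry_out(commands=[[0,0,0,0,0,0],[0,0,0,0,0,0],[0,0,0,0,0,0],[0,0,0,0,0,0],[0,0,0,0,0,0],[0,0,0,0,0,0]], fingers=130)

```text
clock: 14.0
tool_pos: [0.6283, 0.1811, 0.1452]
eef_rot: [1.0, 0.009, 0.0, 0.0]
contact_force: [0.4, 1.3, 1.0]
opening: 0.492
```

Run:
```python
from h import *
s=r.get_state();print(s["tool_pos"],yaw(s),s["contact_force"],s["moment"],s["opening"])
```

```text
[0.6283 0.1811 0.1452] 1.0791354505818207 [0.3972 1.3129 1.0165] [ 0.002   0.0237 -0.022 ] 0.49188893830981095
```

Released with no load. I'll retreat straight up and look.

carry_out(commands=[[0,0,-0.01,0,0,0],[0,0,-0.03,0,0,0],[0,0,-0.06,0,0,0],[0,0,-0.09,0,0,0],[0,0,-0.12,0,0,0],[0,0,-0.14,0,0,0],[0,0,-0.15,0,0,0],[0,0,-0.15,0,0,0],[0,0,-0.15,0,0,0]])

```text
clock: 14.9
tool_pos: [0.6277, 0.181, 0.2944]
eef_rot: [1.0, 0.009, -0.001, 0.0]
contact_force: [-0.4, -0.5, 0.1]
opening: 0.491
```

Run:
```python
from h import *
s=r.get_state();p=wristext(r.snapshot("wrist"),s);cv2.imwrite("pics/w6.png",p["img"]);np.savez("w6.npz",K=p["intrinsics"],E=p["extrinsics"])
print(s["tool_pos"],yaw(s),s["contact_force"])
print([(np.array(d["xyz"]),d["p"]) for d in r.spot_point(p,"bolt_knob")])
p=r.snapshot("scene");cv2.imwrite("pics/s6.png",cv2.resize(p["img"][140:310,190:350],None,fx=3.5,fy=3.5,interpolation=cv2.INTER_CUBIC))
np.savez("scene6.npz",K=p["intrinsics"],E=p["extrinsics"])
print([(np.array(d["xyz"]),d["p"]) for d in r.spot_point(p,"tray_grip")])
print([(np.array(d["xyz"]),d["p"]) for d in r.spot_point(p,"bolt_knob")])
p=r.snapshot("top");cv2.imwrite("pics/t6.png",cv2.resize(p["img"][85:235,165:275],None,fx=3.75,fy=3.75,interpolation=cv2.INTER_CUBIC))
```

```text
[0.6277 0.181  0.2944] 1.0843085413108726 [-0.3507 -0.4662  0.0592]
[]
[(array([ 0.3327, -0.232 ,  0.0651]), 0.68), (array([0.2903, 0.2612, 0.0696]), 0.59), (array([0.6313, 0.1837, 0.1639]), 0.58), (array([0.5251, 0.1827, 0.1159]), 0.42)]
[(array([ 0.3725, -0.0105,  0.0017]), 0.31)]
```

View pics/w6.png

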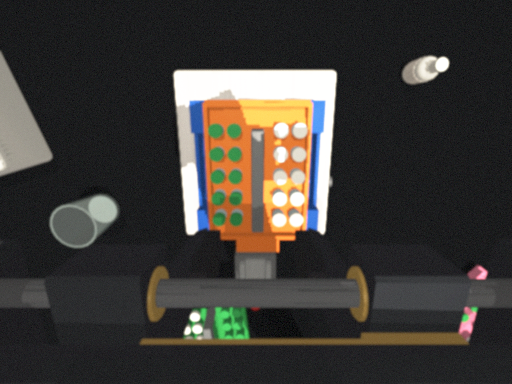

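View pics/s6.png

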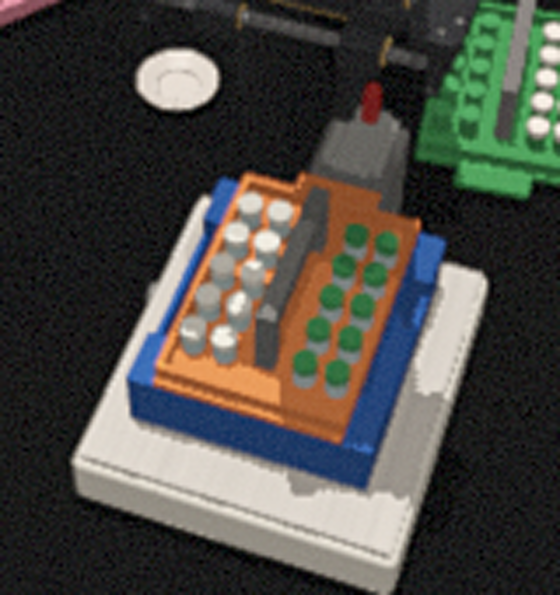

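View pics/t6.png

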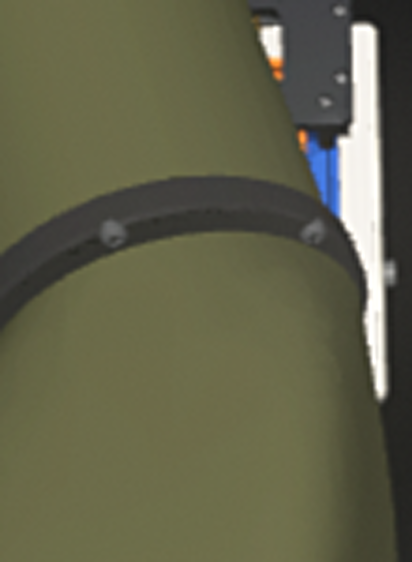

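Run:
```python
from h import *
im=cv2.imread("pics/scene0.png");hsv=cv2.cvtColor(im,cv2.COLOR_BGR2HSV)
for n in("scene","top"):
    im=cv2.imread(f"pics/{n}0.png");hsv=cv2.cvtColor(im,cv2.COLOR_BGR2HSV);z=np.load(f"{n}0.npz");p=dict(extrinsics=z["E"],intrinsics=z["K"])
    m=((hsv[...,0]<6)|(hsv[...,0]>172))&(hsv[...,1]>150)&(hsv[...,2]>60)
    k,l,st,c=cv2.connectedComponentsWithStats(m.astype(np.uint8))
    for i in range(1,k):
        if st[i,4]>8: print(n,st[i],c[i],ray(p,*c[i],.1425 if n=="scene" else .1585))
# check projection bias: blue tray corners in scene
    for X in([.458,.180,.1425],[.458,.183,.1425],[.458,.180,.1585]):print(pix(p,X))
go([.458,.181,.25],1.08)
```

```text
scene [293 163   7  12  59] [295.7627 167.661 ] [0.4513 0.1799 0.1425]
scene [485 198  20  20 278] [494.0468 206.9568] [0.4018 0.6664 0.1425]
[294.9843 169.4395]
[296.0931 169.7485]
[295.3875 165.1631]
top [214 212   6   5  26] [216.5 214. ] [0.4577 0.1803 0.1585]
top [  0 225   7  15  76] [  2.2763 231.8553] [0.4224 0.6421 0.1585]
[217.3699 214.148 ]
[215.9996 214.157 ]
[216.6268 213.8724]
shift [-0.1699 -0.0032  0.0446] turn [ 0.0313  0.08   -0.0024] force [-0.2236  0.1327 -0.4815] mom [ 0.0058  0.0491 -0.0019] clk 15.2
```

carry_out(commands=[[-0.015,0,0.005,0,0,0],[-0.045,-0.001,0.015,0,0,0],[-0.085,-0.002,0.03,0,0,0],[-0.125,-0.003,0.04,0,0,0],[-0.155,-0.003,0.0446,0,0,0],[-0.168,-0.003,0.0446,0,0,0],[-0.17,-0.003,0.0446,0,0,0],[-0.17,-0.003,0.0446,0,0,0],[-0.17,-0.003,0.0446,0,0,0]])

```text
clock: 16.1
tool_pos: [0.4597, 0.181, 0.2507]
eef_rot: [1.0, 0.009, 0.001, -0.0]
contact_force: [0.5, 0.2, 0.1]
opening: 0.49
```

Run:
```python
from h import *
go([.4575,.1807,.137],1.08)
s=r.get_state();p=wristext(r.snapshot("wrist"),s);cv2.imwrite("pics/w7.png",p["img"]);print(pix(p,[.4575,.1807,.1585]),s["q"])
p=r.snapshot("scene");cv2.imwrite("pics/s7.png",cv2.resize(p["img"][100:270,210:370],None,fx=3.5,fy=3.5,interpolation=cv2.INTER_CUBIC))
```

```text
shift [-0.0023  0.0003  0.1137] turn [-0.0167 -0.084  -0.0443] force [0.4739 0.1895 0.1023] mom [-0.0187 -0.036   0.0495] clk 16.1
[256.9856 193.4899] [-0.4912  0.4654  0.034   1.9131 -0.0216  0.762  -1.9979]
```

View pics/w7.png

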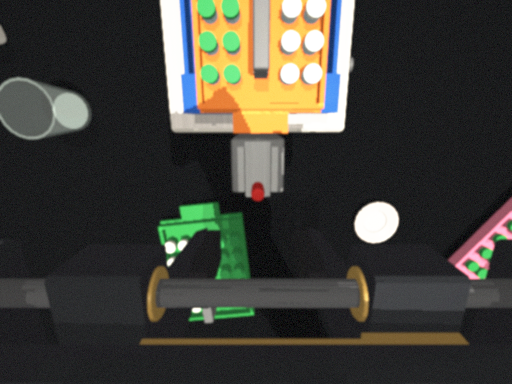

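View pics/s7.png

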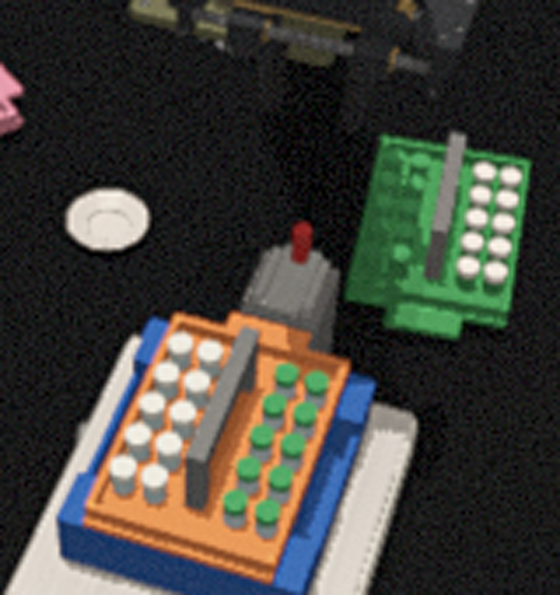

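carry_out(commands=[[-0.001,0.0005,0.015,0,0,0],[-0.002,0.0006,0.045,0,0,0],[-0.0023,0.0007,0.075,0,0,0],[-0.0023,0.0007,0.095,0,0,0],[-0.0023,0.0007,0.107,0,0,0],[-0.0023,0.0007,0.113,0,0,0],[-0.0023,0.0007,0.113,0,0,0],[-0.0023,0.0007,0.113,0,0,0]])

```text
clock: 17.0
tool_pos: [0.4566, 0.1803, 0.138]
eef_rot: [1.0, 0.009, 0.0, -0.0]
contact_force: [-1.5, -0.2, -0.9]
opening: 0.491
```

carry_out(commands=[[0,0,0,0,0,0],[0,0,0,0,0,0],[0,0,0,0,0,0],[0,0,0,0,0,0],[0,0,0,0,0,0],[0,0,0,0,0,0],[0,0,0,0,0,0]], fingers=255, grip_force=10)

```text
clock: 17.7
tool_pos: [0.456, 0.1801, 0.1376]
eef_rot: [1.0, 0.009, 0.0, 0.0]
contact_force: [-0.4, -0.1, 0.2]
opening: 0.006
```

Run:
```python
from h import *
s=r.get_state();print(s["tool_pos"],yaw(s),s["contact_force"],s["moment"],s["opening"])
```

```text
[0.456  0.1801 0.1376] 1.08041544846766 [-0.3574 -0.1185  0.2212] [ 0.0242  0.0168 -0.0523] 0.006182645766833343
```

Run:
```python
from h import *
p=r.snapshot("scene");cv2.imwrite("pics/s8.png",cv2.resize(p["img"][120:240,220:360],None,fx=5,fy=5,interpolation=cv2.INTER_CUBIC));print(pix(p,[.4575,.1803,.1585]))
p=r.snapshot("wrist");cv2.imwrite("pics/w8.png",p["img"])
```

```text
[295.5603 165.0608]
```

View pics/s8.png

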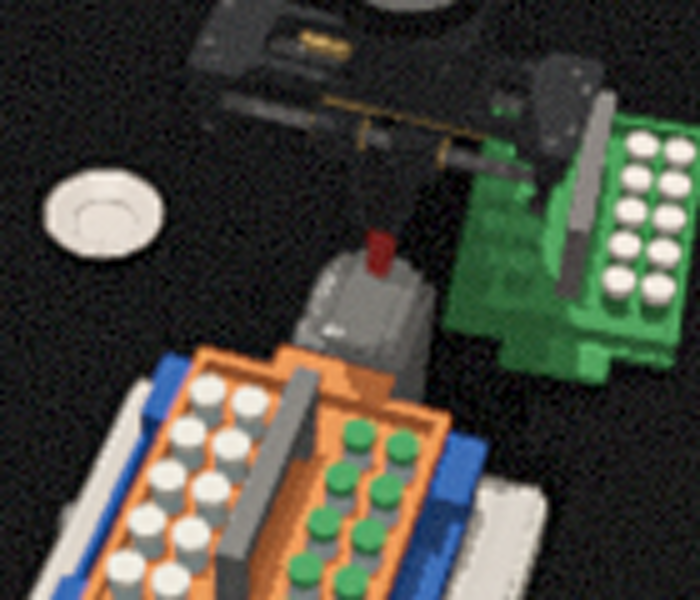

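View pics/w8.png

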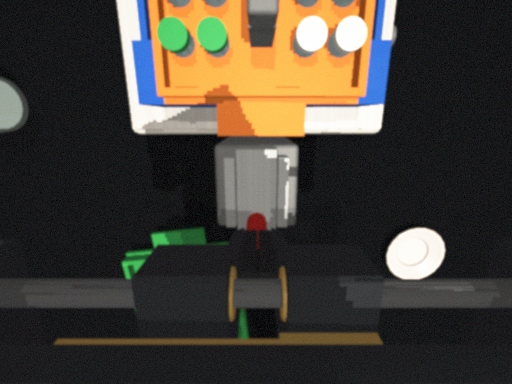

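carry_out(commands=[[0.001,0,0,0,0,0],[0.002,0,0,0,0,0],[0.003,0,0,0,0,0],[0.004,0,0,0,0,0],[0.005,0,0,0,0,0],[0.005,0,0,0,0,0]])

```text
clock: 18.4
tool_pos: [0.4612, 0.1802, 0.1376]
eef_rot: [1.0, 0.009, 0.0, 0.0]
contact_force: [0.6, -0.7, -0.1]
opening: 0.005
```

carry_out(commands=[[0.001,0,0,0,0,0],[0.002,0,0,0,0,0],[0.002,0,0,0,0,0]])

```text
clock: 18.7
tool_pos: [0.4632, 0.1803, 0.1376]
eef_rot: [1.0, 0.009, 0.0, -0.0]
contact_force: [0.9, -0.1, -0.0]
opening: 0.001
```

carry_out(commands=[[0.001,0,0,0,0,0],[0.002,0,0,0,0,0],[0.002,0,0,0,0,0]])

```text
clock: 19.0
tool_pos: [0.4652, 0.1803, 0.1376]
eef_rot: [1.0, 0.009, 0.0, -0.0]
contact_force: [-0.4, 0.0, 0.6]
opening: 0.0
```

Run:
```python
from h import *
p=r.snapshot("scene");cv2.imwrite("pics/s9.png",cv2.resize(p["img"][120:240,220:360],None,fx=5,fy=5,interpolation=cv2.INTER_CUBIC))
s=r.get_state();p=wristext(r.snapshot("wrist"),s);cv2.imwrite("pics/w9.png",cv2.resize(p["img"][80:300,160:360],None,fx=3,fy=3));print(s["contact_force"],s["tool_pos"])
for x in(.465,.47,.475,.48):print(pix(p,[x,.1803,.1585]))
```

```text
[-0.7228 -0.0775 -0.3047] [0.4651 0.1803 0.1376]
[256.5157 240.3301]
[256.662  232.6902]
[256.8108 224.9183]
[256.9621 217.0111]
```

View pics/s9.png

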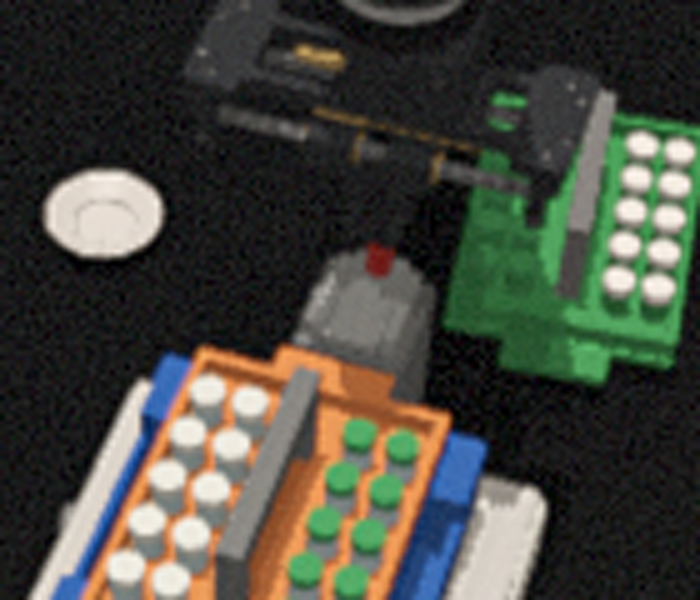

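View pics/w9.png

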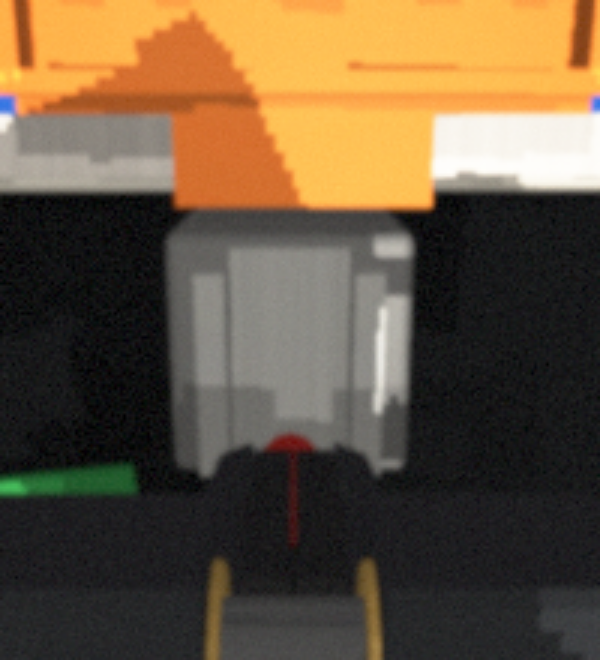

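carry_out(commands=[[0,0,-0.005,0,0,0],[0,0,-0.02,0,0,0],[0,0,-0.035,0,0,0],[0,0,-0.045,0,0,0],[0,0,-0.045,0,0,0],[0,0,-0.045,0,0,0]])

```text
clock: 19.7
tool_pos: [0.4649, 0.1803, 0.1826]
eef_rot: [1.0, 0.009, 0.0, -0.0]
contact_force: [-0.4, -0.2, -0.3]
opening: 0.006
```

Run:
```python
from h import *
s=r.get_state();p=wristext(r.snapshot("wrist"),s);cv2.imwrite("pics/w10.png",cv2.resize(p["img"][80:300,160:360],None,fx=3,fy=3));print(s["contact_force"],s["tool_pos"],s["opening"])
f=lambda q:((q-[160,80])*3).round()
print("TCP",f(pix(p,s["tool_pos"])),[ (x,z,f(pix(p,[x,.1803,z]))) for x in(.4575,.467,.475) for z in (.1265,.1585)])
p=r.snapshot("scene");cv2.imwrite("pics/s10.png",cv2.resize(p["img"][120:240,220:360],None,fx=5,fy=5,interpolation=cv2.INTER_CUBIC))
g=lambda q:((q-[220,120])*5).round()
print("TCP",g(pix(p,s["tool_pos"])),[ (x,z,g(pix(p,[x,.1803,z]))) for x in(.4575,.467,.475) for z in (.1265,.1585)])
print(g(pix(p,[.474,.18,.1376])))
```

```text
[-0.4178 -0.1525 -0.2661] [0.4649 0.1803 0.1826] 0.006060366341546356
TCP [290. 440.] [(0.4575, 0.1265, array([290., 390.])), (0.4575, 0.1585, array([289., 431.])), (0.467, 0.1265, array([290., 359.])), (0.467, 0.1585, array([290., 396.])), (0.475, 0.1265, array([291., 333.])), (0.475, 0.1585, array([291., 366.]))]
TCP [376. 202.] [(0.4575, 0.1265, array([374., 268.])), (0.4575, 0.1585, array([378., 225.])), (0.467, 0.1265, array([368., 280.])), (0.467, 0.1585, array([372., 238.])), (0.475, 0.1265, array([363., 291.])), (0.475, 0.1585, array([367., 249.]))]
[365. 275.]
```

View pics/s10.png

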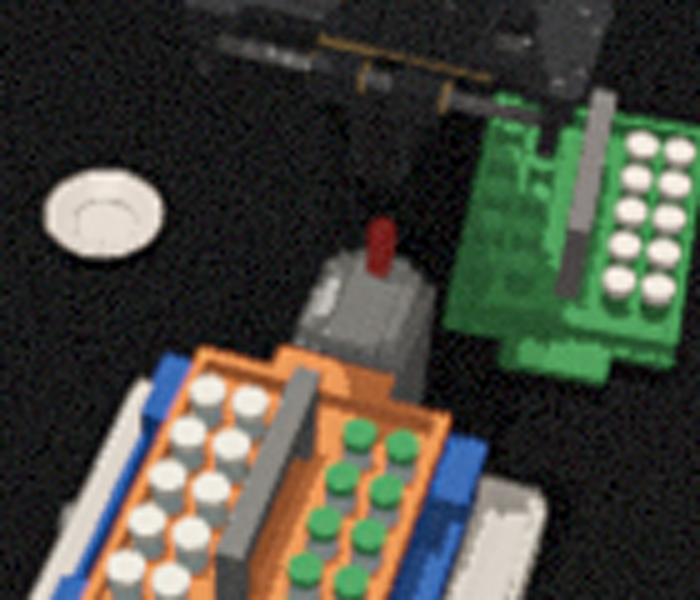

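View pics/w10.png

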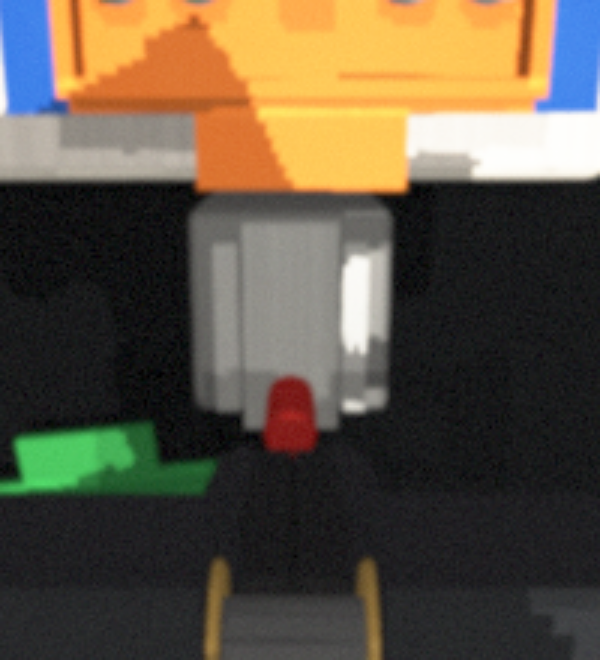

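carry_out(commands=[[-0.01,0,0,0,0,0],[-0.022,0,0,0,0,0],[-0.031,0,0,0,0,0],[-0.033,0,0.01,0,0,0],[-0.033,0,0.025,0,0,0],[-0.033,0,0.04,0,0,0],[-0.033,0,0.05,0,0,0],[-0.033,0,0.0525,0,0,0],[-0.033,0,0.0525,0,0,0],[-0.033,0,0.0525,0,0,0]])

```text
clock: 20.8
tool_pos: [0.4322, 0.1798, 0.1305]
eef_rot: [1.0, 0.009, 0.0, -0.0]
contact_force: [-0.1, -0.5, -0.1]
opening: 0.004
```

Run:
```python
from h import *
s=r.get_state();p=wristext(r.snapshot("wrist"),s);cv2.imwrite("pics/w11.png",cv2.resize(p["img"][80:300,160:360],None,fx=3,fy=3));print(s["contact_force"],s["tool_pos"],s["opening"])
p=r.snapshot("scene");cv2.imwrite("pics/s11.png",cv2.resize(p["img"][120:240,220:360],None,fx=5,fy=5,interpolation=cv2.INTER_CUBIC))
```

```text
[-0.0809 -0.4712 -0.1002] [0.4322 0.1798 0.1305] 0.004192341342549767
```

View pics/s11.png

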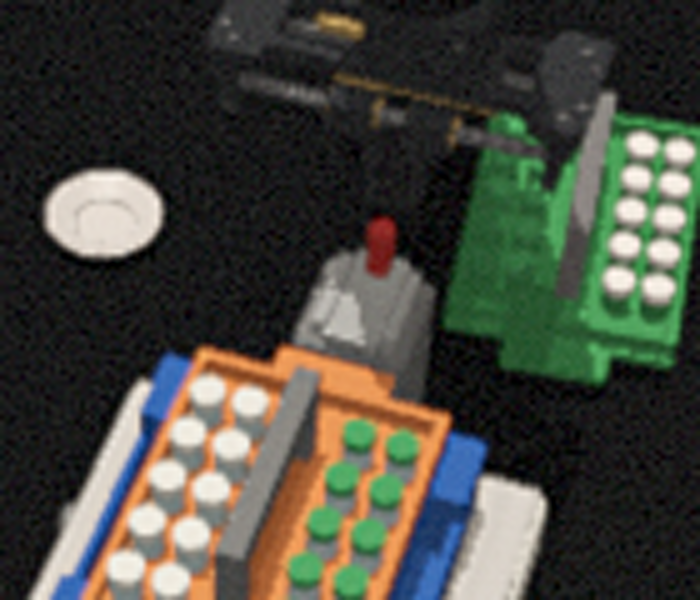

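View pics/w11.png

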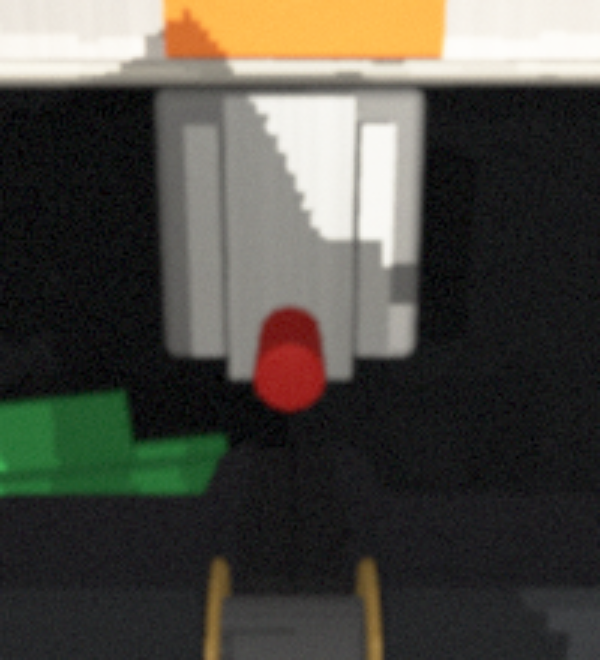

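carry_out(commands=[[0.003,0.0,0,0,0,0],[0.006,0,0,0,0,0],[0.009,0,0,0,0,0],[0.0105,0,0,0,0,0],[0.012,0,0,0,0,0],[0.0135,0,0,0,0,0],[0.015,0,0,0,0,0]])

```text
clock: 21.6
tool_pos: [0.4467, 0.18, 0.13]
eef_rot: [1.0, 0.01, -0.0, 0.0]
contact_force: [-2.1, -0.2, 1.8]
opening: 0.005
```

Run:
```python
from h import *
s=r.get_state();p=wristext(r.snapshot("wrist"),s);cv2.imwrite("pics/w12.png",cv2.resize(p["img"][80:300,160:360],None,fx=3,fy=3));print(s["contact_force"],s["tool_pos"],s["opening"])
p=r.snapshot("scene");cv2.imwrite("pics/s12.png",cv2.resize(p["img"][120:240,220:360],None,fx=5,fy=5,interpolation=cv2.INTER_CUBIC))
```

```text
[-2.1231 -0.2345  1.8287] [0.4467 0.18   0.13  ] 0.00519814238840586
```

View pics/s12.png

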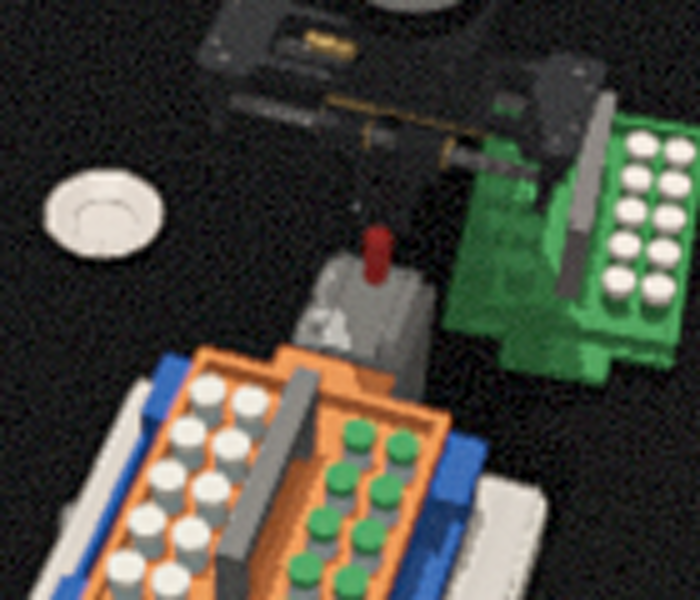

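View pics/w12.png

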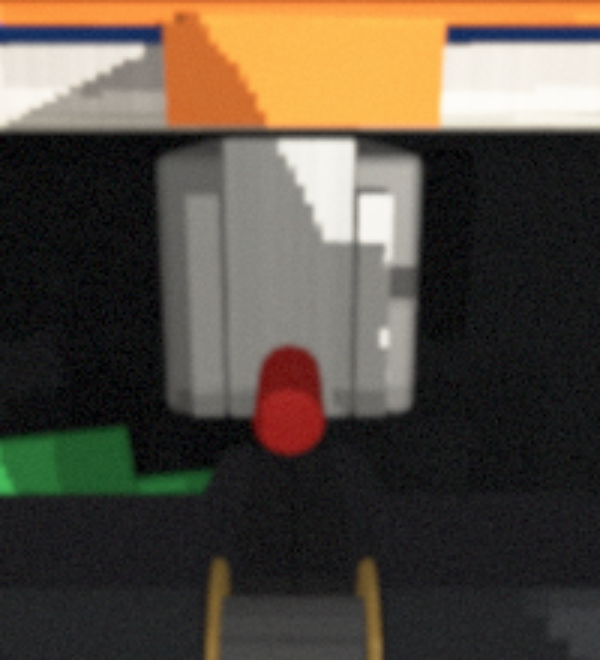

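carry_out(commands=[[0.002,0,0,0,0,0],[0.004,0,0,0,0,0],[0.006,0,0,0,0,0],[0.008,0,0,0,0,0],[0.01,0,0,0,0,0],[0.01,0,0,0,0,0]])

```text
clock: 22.3
tool_pos: [0.4575, 0.1802, 0.1301]
eef_rot: [1.0, 0.009, 0.0, -0.0]
contact_force: [-0.9, 0.6, 0.4]
opening: 0.004
```

carry_out(commands=[[0.0015,0,0,0,0,0],[0.003,0,0,0,0,0],[0.0045,0,0,0,0,0],[0.0045,0,0,0,0,0]])

```text
clock: 22.7
tool_pos: [0.4618, 0.1803, 0.1301]
eef_rot: [1.0, 0.009, 0.0, -0.0]
contact_force: [-1.2, 0.1, 1.2]
opening: 0.0
```

carry_out(commands=[[0.0015,0,0,0,0,0],[0.003,0,0,0,0,0],[0.003,0,0,0,0,0]])

```text
clock: 23.0
tool_pos: [0.4648, 0.1803, 0.1301]
eef_rot: [1.0, 0.009, 0.0, -0.0]
contact_force: [-1.4, 0.9, 1.4]
opening: 0.009
```

carry_out(commands=[[0.001,0,0,0,0,0],[0.002,0,0,0,0,0],[0.002,0,0,0,0,0]])

```text
clock: 23.3
tool_pos: [0.466, 0.1803, 0.13]
eef_rot: [1.0, 0.009, -0.0, 0.0]
contact_force: [-3.3, 0.7, 1.7]
opening: 0.005
```

Run:
```python
from h import *
s=r.get_state();p=wristext(r.snapshot("wrist"),s);cv2.imwrite("pics/w13.png",cv2.resize(p["img"][80:300,160:360],None,fx=3,fy=3));print(s["contact_force"],s["tool_pos"],s["opening"])
f=lambda q:((q-[160,80])*3).round()
print([ (x,f(pix(p,[x,.1803,.1585]))) for x in(.47,.475,.4814)])
p=r.snapshot("scene");cv2.imwrite("pics/s13.png",cv2.resize(p["img"][120:240,220:360],None,fx=5,fy=5,interpolation=cv2.INTER_CUBIC))
```

```text
[-3.3245  0.6969  1.6653] [0.466  0.1803 0.13  ] 0.005067399091616987
[(0.47, array([290., 479.])), (0.475, array([291., 455.])), (0.4814, array([291., 423.]))]
```

View pics/s13.png

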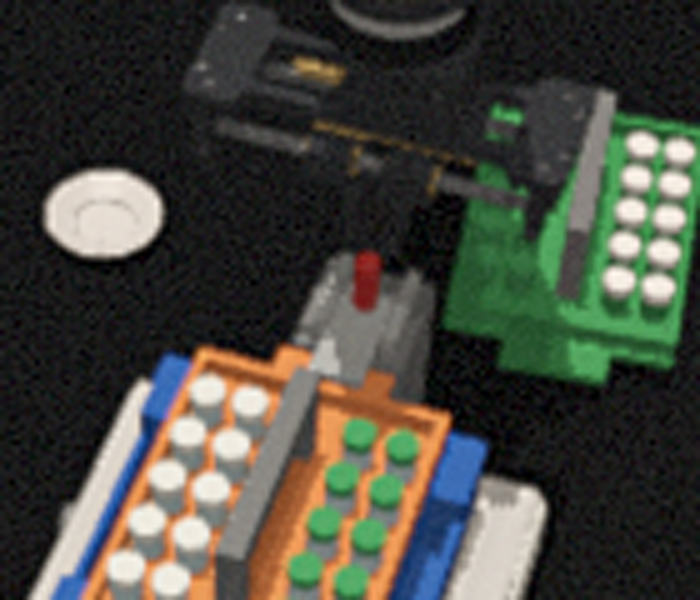

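View pics/w13.png

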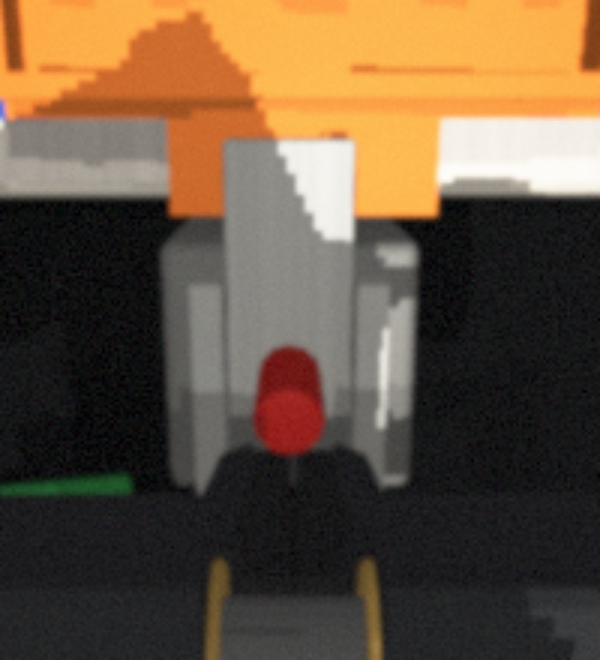

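carry_out(commands=[[0.0008,0,0,0,0,0],[0.0015,0,0,0,0,0],[0.0015,0,0,0,0,0],[0.0015,0,0,0,0,0]])

```text
clock: 23.8
tool_pos: [0.4662, 0.1803, 0.1299]
eef_rot: [1.0, 0.01, -0.002, 0.0]
contact_force: [-6.4, 0.4, 4.0]
opening: 0.009
```

carry_out(commands=[[0.001,0,0,0,0,0],[0.001,0,0,0,0,0],[0.001,0,0,0,0,0]])

```text
clock: 24.1
tool_pos: [0.4663, 0.1802, 0.1299]
eef_rot: [1.0, 0.01, -0.002, 0.001]
contact_force: [-7.2, 0.2, 5.7]
opening: 0.002
```

Hard stop: the force rises to 7 N with no further motion. I'll back off away from the knob, lift clear and check.

carry_out(commands=[[-0.004,0,0,0,0,0],[-0.012,0,0,0,0,0],[-0.02,0,0,0,0,0],[-0.024,0,-0.01,0,0,0],[-0.024,0,-0.035,0,0,0],[-0.024,0,-0.07,0,0,0],[-0.024,0,-0.1,0,0,0],[-0.024,0,-0.12,0,0,0],[-0.024,0,-0.12,0,0,0],[-0.024,0,-0.12,0,0,0]])

```text
clock: 25.1
tool_pos: [0.445, 0.1799, 0.2506]
eef_rot: [1.0, 0.009, 0.001, -0.0]
contact_force: [0.1, -0.7, -0.3]
opening: 0.003
```

Run:
```python
from h import *
s=r.get_state();p=wristext(r.snapshot("wrist"),s);cv2.imwrite("pics/w14.png",p["img"]);print(s["contact_force"],s["tool_pos"])
print([ (x,pix(p,[x,.1803,.1585])) for x in(.475,.4814)])
p=r.snapshot("scene");cv2.imwrite("pics/s14.png",p["img"])
print([(np.array(d["xyz"]),d["p"]) for d in r.spot_point(p,"bolt_knob")],[(np.array(d["xyz"]),d["p"]) for d in r.spot_point(p,"tray_grip")])
```

```text
[ 0.0811 -0.6864 -0.2993] [0.445  0.1799 0.2506]
[(0.475, array([256.9013, 161.7084])), (0.4814, array([257.0197, 155.1158]))]
[(array([0.483 , 0.1855, 0.1413]), 0.69)] [(array([ 0.3301, -0.2341,  0.0637]), 0.88), (array([0.6269, 0.1837, 0.1636]), 0.8), (array([0.2868, 0.2601, 0.0687]), 0.75)]
```

View pics/s14.png

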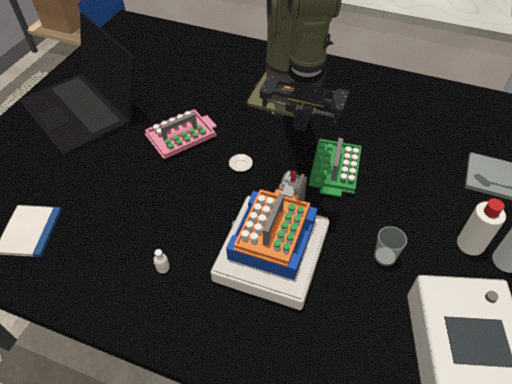

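View pics/w14.png

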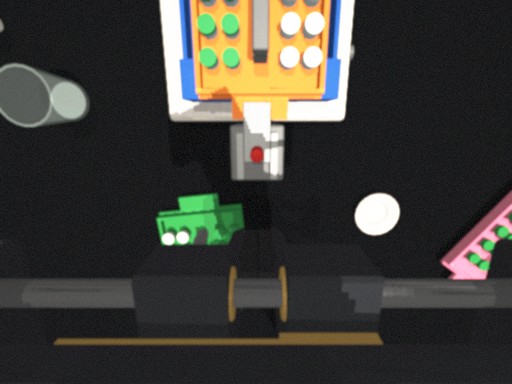

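The wrist view shows the knob at (257,155), as predicted for the closed stop, and the bolt lies over the orange tongue at (258,110). In the scene view the beaker, dish and dropper stand where they began and the gripper is clear. I'm handing in.

Run:
```python
from h import *
print(r.finish_job())
```

```text
the job is handed in; nothing more can be done
None
```

The orange tray is on the blue tray, fully home, and the bolt is pushed to its stop over the tongue. I handed the job in at about 25 s on the clock.

- **Tray:** I gripped it by the handle, moved it over the sockets and lowered it in small steps. The lugs entered with no contact, and the first contact came at the height computed for fully home. The downward load there was about 8 N beyond the tray's weight, when I released it. Afterwards the detector put the handle centre at 0.1636 m, against 0.164 m for home.
- **Load on seating:** The tray came down slightly harder at the bolt end. I did not correct this, because the load vanished on release.
- **Bolt:** My first try at pinching the knob failed. The fingers closed and moved above it without touching, because the tips sit about 2 cm higher than I assumed. I then pushed from behind with shut fingers, which took about 1–3 N until the stop, where the force rose to 7 N with no further motion. The wrist view shows the knob within 1 px of its predicted fully closed position and the bolt lying over the tongue.
- **Detector disagreement:** It puts the knob at x = 0.483 m, against my 0.481 m, which is within its 4 mm accuracy.
- **Other things:** The dropper, beaker and dish stand where they were, and the gripper touches nothing.

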